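# Close the colour-coded calibration cells and start the run

## Robot

A 6-joint arm with a two-finger parallel gripper is mounted at the origin on the work surface. World frame = base frame: x ahead of the robot, y to its left, z up, the work surface at z = 0. Lengths are in m, angles in rad, forces in N, time in s.
With the tool pointing down it reaches from about 0.275 to 1 m from the base axis. Payload 8.4 kg.
Tool frame: the origin (TCP) lies on the centre line of the jaws, within the pads' length; the fingertips stand 11 mm ahead of it and the grasp point (between the pads) lies 8 mm behind it (env.tip_reach is the z of the fingertips in the tool frame, in m); z points along the fingers, y is the line along which they close (so a half turn about z gives the same grasp; the last joint's range is limited). The gripper opens to 85 mm and grips with 20 to 120 N. Pads are 22 mm wide; open, the fingers measure 114 mm over their backs; the gripper's body (76 mm by 85 mm) begins 54 mm behind the grasp point. The pads swing forward as they close: fully open they stand 13 mm farther back than shut.
Start: joints at [1.114, 0.353, 1.633, -0, 1.155, -0.002], TCP at [0.275, 0.561, 0.242] pointing down, gripper open.
Joint ranges: [-2.63, 2.63], [-0.92, 2.1], [0.06, 2.66], [-1.3, 4.44], [0, 2.69], [-3.02, 3.02]. Speed limits (rad/s): [2.22, 2.22, 2.79, 3.14, 3.14, 3.14].

## Interface

Orientations are given as a unit quaternion [w, x, y, z].
In Python, from rig import env gives the robot as it stands.
- The arm moves only by the tool servo_tool, never from a script. Its argument "steps" is a list of rows, each an object with "travel": the shift along the tool's x, y, z normalised to -1 to 1, where 1 is 0.12 m, a list of three; "turn": the turn, a rotation vector about the tool's x, y, z normalised to -1 to 1, where 1 is pi/4 rad, a list of three. A call has 1 to 20 rows; each row shifts and turns the commanded pose from where the row before left it, along the tool's axes as they then stand; what a row does not reach is not made up. A row lasts 1/8 s, in which the tool goes at most 62.5 mm and 10.7 degrees, less where a joint would pass 70% of its speed; a pose out of reach is approached as far as the arm can. A call with a number of a shift or a turn outside -1 to 1 is refused whole. A call with a gripper value outside its range is refused whole. "grip" is the closure, from 0 (fully open) to 1 (shut), set as the call begins (left out, the last holds). The fingers move at their own pace and stop on an object; "grip_force" is the grip in N (left out, the last holds). Time passes only in rows, so rows that do not move let the fingers close. It gives the time, the measured TCP pose, the force, the opening and the grip force at its end, in the units of the state.
- env.observe(): the state, without advancing time (a new reading comes with each control period).
- env.get_image(name): name is "side" or "top"; returns a dict with "frame" (400x640x3 uint8, red, green, blue), "fx", "fy", "cx", "cy" (pixels), "pose" (4x4, takes a point from camera to world coordinates). Camera axes: x right, y down, z forward; pixel columns grow to the right and rows downward; lengths in m; the calibration is good to about 2 mm. A picture is of the moment at which its call begins. There is no depth.
- env.finish_job(): hands the job in; it is judged then, once.
The state is a dict: "time": time; "joints": joint angles; "joint_velocities": joint speeds; "tau": joint torques, N m; "position": TCP position; "eef_rot": TCP orientation; "wrist_force": force on the tool from outside, world axes, zero at the start; "moment": the same for the moment, N m; "grip_width": finger opening in m; "gripper_force": force on a finger pad.
Only numpy, scipy, OpenCV 4.12 (cv2) and the standard library are available. Lean on these libraries where they do the work, as an engineer would, in place of code of your own. Each camera call takes 0.05 s, during which the arm holds its last target. There are 200 camera calls.

## Task

Get the reference cells ready for a calibration run: take the two lids off the sloping rack and put each one properly home on the steel cell whose collar has the same colour. Once both are closed, put the teal probe down through the hole in the teal lid until its handle rests on the lid, and finally press the calibrator's green start button fully in. Set the lids and the probe down rather than dropping them, and do not disturb the violet cell, the black probe or the other things lying about.

Things in the scene. Friction and masses are not known exactly. Their poses are not given: they have to be found in the camera images.
- cell_teal: open round steel vessel with a teal collar, 68 mm outside diameter, inner diameter 60 mm, 80 mm tall, loose; origin at the centre of its underside, z up
- cell_teal_rim (a point): centre of the teal cell's open mouth, level with its rim (80 mm above its underside)
- cell_orange: open round steel vessel with an orange collar, 68 mm outside diameter, inner diameter 60 mm, 80 mm tall, loose; origin at the centre of its underside, z up
- cell_orange_rim (a point): centre of the orange cell's open mouth, level with its rim
- cell_violet: open round steel vessel with a violet collar, 68 mm outside diameter, inner diameter 60 mm, 80 mm tall, loose; origin at the centre of its underside, z up; a bystander that has no lid and stays as it is
- lid_teal: teal round lid, starts leaning at 35 degrees on the rack: disc 74 mm diameter, 6 mm thick; grey spigot below, 52 mm diameter, 7 mm long, drops into a cell; boss (the grip) on top, 28 mm diameter, 30 mm tall; 11 mm hole through it all. Origin on the axis at the disc's underside (spigot end z = -7 mm, disc top 6 mm, boss top 36 mm); z along the axis, out of the boss
- lid_orange: orange round lid, starts leaning at 35 degrees on the rack: disc 74 mm diameter, 6 mm thick; grey spigot below, 52 mm diameter, 7 mm long, drops into a cell; boss (the grip) on top, 28 mm diameter, 30 mm tall; 11 mm hole through it all. Origin on the axis at the disc's underside (spigot end z = -7 mm, disc top 6 mm, boss top 36 mm); z along the axis, out of the boss
- lid_teal_mouth (a point): centre of the top of the teal lid's boss, where the probe enters; z along the lid's axis
- lid_rack: fixed aluminium rack, 250 mm wide (its y), whose board slopes up away from its front (-x) edge at 35 degrees; board centre 62 mm above the table, top edge about 100 mm high. Each lid lies on it 55 mm to one side of the middle, held by two black pins 14 mm tall below it. Origin on the table under the board's centre
- probe_stand: fixed white stand, top 90 mm above the table, 55 mm deep (x) and 150 mm wide (y), with two holes at y = -42 and +42 mm, each holding a probe; origin at the centre of its underside on the table
- probe_teal: thermometer probe with a teal handle 22 mm diameter and 48 mm tall (a 10 mm wide, 12 mm tall grey stub on top) and a steel stem 6 mm diameter and 75 mm long; origin at the centre of the handle's lower face, z up through the handle, stem from z = 0 down to z = -75 mm. It starts upright in the stand, the handle resting on the stand's top
- probe_black: the same kind of probe with a black handle, in the stand's other hole; a bystander
- calibrator: fixed dark console, 240 mm wide (y), 128 mm high at the back, with a front panel that faces the robot and slopes up at 40 degrees; origin on the table under it, panel's lower edge at x = -85 mm, back at x = 100 mm
- start_top (a point): centre of the top of the green start button (28 mm diameter, in a white collar) on the calibrator's sloping panel; z points out of the panel, 40 degrees from vertical; the button is pressed along -z and moves with about 5 N
- start (a joint): travel of the start button, 0 out, 0.006 m fully in; it springs back
- bottle: small amber bottle 36 mm diameter, 75 mm tall; a bystander; origin under its centre
- screwdriver: screwdriver lying on the table, about 200 mm long; a bystander; x along it to the tip
- meter: yellow hand-held meter lying flat, 150 x 75 x 30 mm; a bystander; origin under its centre, x along its length
There are look-alikes about, which are no part of the job. Leave any white look-alike of the probe_teal alone.

How it is judged:
On the way, in this order (a step that is already met when the one before it is completed fails the run):
1. both lids home on the cells of their own colour (horizontal distance between lid_teal and cell_teal_rim below 0.008 m and z of lid_teal in the frame of cell_teal_rim below 0.004 m and angle between each of lid_teal, cell_teal, lid_orange, cell_orange's own z axis and vertical below 0.08 rad and horizontal distance between lid_orange and cell_orange_rim below 0.008 m and z of lid_orange in the frame of cell_orange_rim below 0.004 m), for 0.2 s.
2. the teal probe is down through the teal lid, its handle resting on the boss (all of step 1 and horizontal distance between probe_teal and lid_teal_mouth below 0.008 m and distance between probe_teal and lid_teal_mouth below 0.01 m and z of probe_teal in the frame of lid_teal_mouth below 0.005 m and angle between probe_teal's own z axis and vertical below 0.1 rad), for 0.2 s.
3. the start button is pressed fully in (all of step 2 and value of joint start above 0.0045 m), for 0.05 s.
At the end, for the whole second after the job is handed in: Each lid is level (0.08 rad) on the upright cell of its colour, within 8 mm of its axis and 4 mm above the rim; the teal probe is upright (0.1 rad) in the teal lid, handle within 8 mm sideways and 5 mm above the boss; the button has been pressed and let go; all at rest (all of step 2 and linear speed of each of lid_teal, lid_orange, probe_teal below 0.02 m/s and value of joint start below 0.002 m); the robot touches nothing.
It fails at once if a bystander (violet cell, black probe, bottle, meter, screwdriver) is moved more than 30 mm (distance of any of cell_violet, probe_black, bottle, meter, screwdriver from where it was at the start of the episode above 0.03 m).
It fails at once if the violet cell or the bottle is tipped over (angle between any of cell_violet, bottle's own z axis and vertical above 0.5 rad).
It fails at once if a lid or the teal probe is dropped (falls out of the fingers faster than 0.7 m/s, some 25 mm) ((linear speed of lid_teal above 0.7 m/s and contact force between lid_teal and the fingers below 0.05 N) or (linear speed of lid_orange above 0.7 m/s and contact force between lid_orange and the fingers below 0.05 N) or (linear speed of probe_teal above 0.7 m/s and contact force between probe_teal and the fingers below 0.05 N)).
It also fails if it takes over 70 s, if anything falls off the work surface, if the arm or the gripper's body presses on something with over 40 N, if the wrist force passes 120 N, or if a joint passes its speed limit or range.

## Working session

There is one attempt and no reset: what is moved stays moved. The work goes in short steps, Python scripts to look and compute and a tool call to move; the robot and the scene stay as the last step left them, time stands still between calls to the robot, and variables do not carry over. Pictures are saved under pics/ and viewed, at most 10 in all, crops included, and the job is handed in when it is done.

Besides the shell and the picture viewer there is one more tool, called after "Request:" by a JSON object that holds its "fn" and its "kwargs". servo_tool: Moves the arm, as the interface text tells. Its arguments: {"type":"object","properties":{"steps":{"type":"array","items":{"type":"object","properties":{"travel":{"type":"array","items":{"type":"number","minimum":-1,"maximum":1}},"turn":{"type":"array","items":{"type":"number","minimum":-1,"maximum":1}}}}},"grip":{"type":"number"},"grip_force":{"type":"number"}},"required":["steps"]}

```bash
mkdir -p pics; cat > h.py <<'E'
import numpy as np, cv2
from rig import env
def shot(n,f):
    d=env.get_image(n); cv2.imwrite(f,d["frame"][:,:,::-1]); np.savez(f"cam_{n}.npz",**{k:d[k] for k in d}); return d
def ray(d,u,v):
    P=np.array(d["pose"]); r=P[:3,:3]@np.array([(u-d["cx"])/d["fx"],(v-d["cy"])/d["fy"],1]); return P[:3,3],r
def atz(d,u,v,z):
    o,r=ray(d,u,v); return o+r*(z-o[2])/r[2]
def proj(d,p):
    P=np.array(d["pose"]); c=P[:3,:3].T@(np.array(p)-P[:3,3]); return np.array([d["fx"]*c[0]/c[2]+d["cx"],d["fy"]*c[1]/c[2]+d["cy"]])
def crop(d,u0,v0,u1,v1,k,f):
    cv2.imwrite(f,cv2.resize(np.ascontiguousarray(d["frame"][v0:v1,u0:u1,::-1]),None,fx=k,fy=k,interpolation=cv2.INTER_CUBIC))
E
python3 - <<'E'
from h import *
for n in("top","side"):
    d=shot(n,f"pics/{n}0.png"); print(n,d["fx"],d["cx"],d["cy"],np.round(d["pose"],3).tolist())
print(env.observe()["eef_rot"])
E
```

```text
top 396.20929544742035 319.70665513697685 202.01381391501218 [[-0.015, -0.986, 0.167, 0.431], [-1.0, 0.018, 0.021, -0.019], [-0.024, -0.166, -0.986, 1.14], [0.0, 0.0, 0.0, 1.0]]
side 436.2093208528904 326.17919263284887 198.76310588049782 [[0.842, -0.365, 0.397, 0.209], [-0.539, -0.589, 0.603, -0.645], [0.013, -0.721, -0.693, 0.777], [0.0, 0.0, 0.0, 1.0]]
[-1.36538433e-04  2.25431505e-01  9.74258825e-01 -5.99452878e-04]
```

View pics/top0.png

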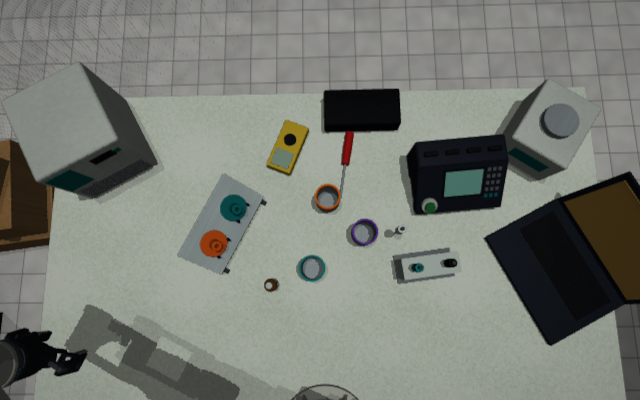

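View pics/side0.png

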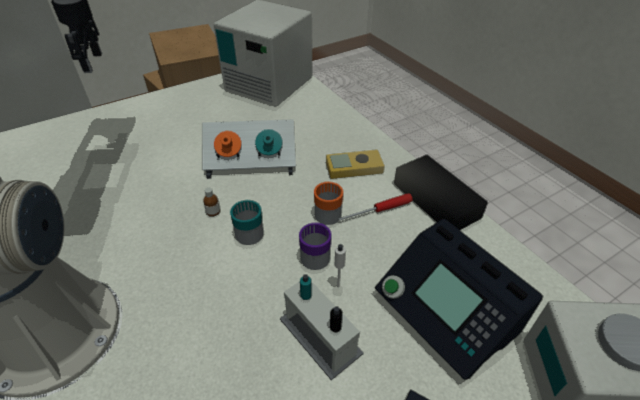

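```bash
python3 - <<'E'
from h import *
t=cv2.imread("pics/top0.png"); s=cv2.imread("pics/side0.png")
def c(im,u,v,w,h,k): return cv2.resize(im[v:v+h,u:u+w],None,fx=k,fy=k,interpolation=cv2.INTER_CUBIC)
a=np.hstack([c(t,170,170,100,110,4),c(t,250,175,100,110,4)])
cv2.imwrite("pics/c1.png",a)
b=np.hstack([c(s,195,110,100,75,4),c(s,275,240,100,75,4)]); b2=np.hstack([c(t,380,210,100,75,4),c(s,370,255,100,75,4)])
cv2.imwrite("pics/c2.png",np.vstack([b,b2]))
E
```

```text
(no output)
```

View pics/c1.png

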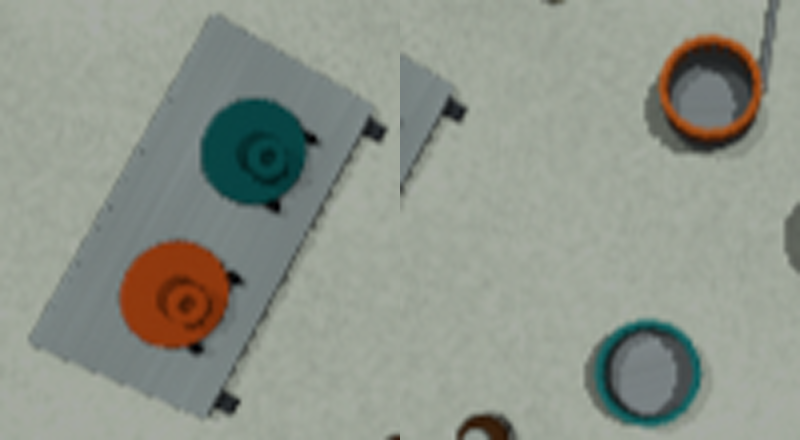

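View pics/c2.png

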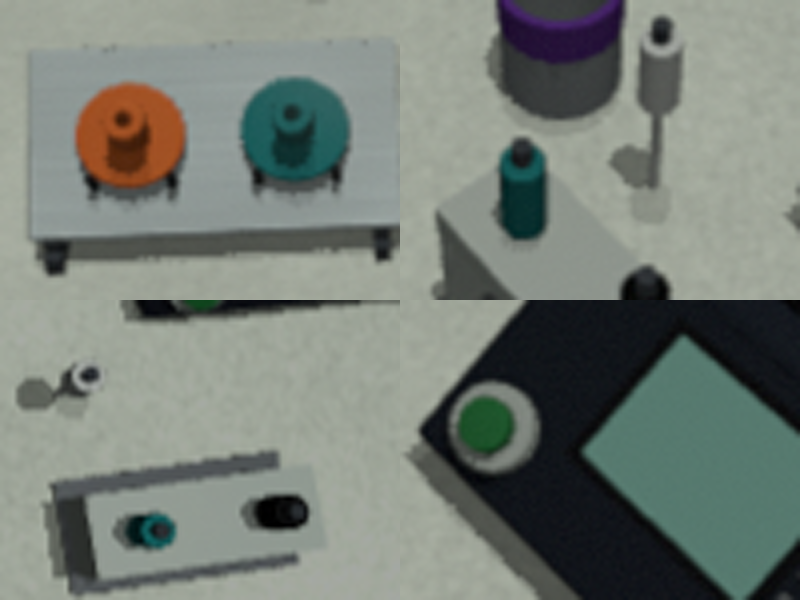

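```bash
cat >> h.py <<'E'
from scipy.spatial.transform import Rotation as R
def cam(n): return dict(np.load(f"cam_{n}.npz"))
def tri(a,b):
    A=[];y=[]
    for n,p in(("top",a),("side",b)):
        o,r=ray(cam(n),*p); r=r/np.linalg.norm(r); M=np.eye(3)-np.outer(r,r); A.append(M); y.append(M@o)
    x=np.linalg.solve(sum(A),sum(y)); 
    return x,[np.linalg.norm(M@x-yy) for M,yy in zip(A,y)]
E
python3 - <<'E'
from h import *
q=lambda u,v,U,V:((u+.5)/4-.5+U,(v+.5)/4-.5+V)
T,S=cam("top"),cam("side")
np.set_printoptions(precision=4,suppress=True)
bt=tri(q(267,156,170,170),q(292,113,195,110)); bo=tri(q(187,303,170,170),q(122,120,195,110))
print("boss teal",bt); print("boss or",bo)
d=bt[0]-bo[0]; print("rack y dir",d,np.hypot(*d[:2]))
print("cell or",atz(T,*q(311,87,250,175),.08),"side",atz(S,328,190,.08)); print("cell teal",atz(T,*q(248,372,250,175),.08),"side",atz(S,246,209.5,.08))
print("probe stub",tri(q(162,530-300,380,210),q(121,145,275,240)),atz(T,*q(162,230,380,210),.15),atz(S,*q(121,145,275,240),.15))
print("button",tri((429.5,207),q(85,125,370,255)))
f=[atz(T,*q(375,128,170,170),.015),atz(T,*q(228,402,170,170),.015)]; g=f[0]-f[1];print("rack front dir",g,np.degrees(np.arctan2(g[1],g[0])),np.degrees(np.arctan2(d[1],d[0])))
print("violet",atz(T,364,232,.08))
print("console front edge", atz(T,418,214,.0),atz(T,503,207,0))
# colour blobs for refinement of collars
for n,D in(("top",T),("side",S)):
    h=cv2.cvtColor(D["frame"],cv2.COLOR_RGB2HSV)
    for nm,lo,hi in(("orange",5,16),("teal",80,95),("green",50,75)):
        m=((h[...,0]>=lo)&(h[...,0]<=hi)&(h[...,1]>120)&(h[...,2]>40)).astype(np.uint8)
        k,l,s,c=cv2.connectedComponentsWithStats(m)
        print(n,nm,[(s[i].tolist(),c[i].round(1).tolist()) for i in range(1,k) if s[i,4]>25])
E
```

```text
boss teal (array([0.5948, 0.2282, 0.0917]), [np.float64(9.444903506267134e-05), np.float64(9.444903506284465e-05)])
boss or (array([0.4968, 0.2796, 0.0915]), [np.float64(0.0002603709465796026), np.float64(0.00026037094657960306)])
rack y dir [ 0.098  -0.0515  0.0002] 0.11068574675413158
cell or [ 0.6257 -0.0172  0.08  ] side [ 0.6276 -0.0163  0.08  ]
cell teal [0.4352 0.0278 0.08  ] side [0.4365 0.0263 0.08  ]
probe stub (array([ 0.4323, -0.2423,  0.1465]), [np.float64(6.281597459122119e-05), np.float64(6.281597459124095e-05)]) [ 0.4322 -0.2415  0.15  ] [ 0.4311 -0.2446  0.15  ]
button (array([ 0.5947, -0.2969,  0.0588]), [np.float64(0.00011088283423454757), np.float64(0.00011088283423447248)])
rack front dir [ 0.1938 -0.1021  0.    ] -27.78083484492447 -27.720329813119744
violet [ 0.5271 -0.1133  0.08  ]
console front edge [ 0.5837 -0.2777  0.    ] [ 0.5996 -0.5222  0.    ]
top orange [([0, 140, 13, 91, 754], [5.8, 188.6]), ([315, 184, 25, 27, 216], [327.2, 196.6]), ([0, 186, 53, 59, 408], [35.7, 223.4]), ([200, 230, 28, 27, 574], [213.2, 243.2]), ([265, 279, 12, 12, 63], [271.9, 284.1])]
top teal [([221, 195, 26, 26, 511], [233.0, 207.3]), ([299, 255, 26, 26, 160], [310.6, 267.8]), ([415, 264, 9, 8, 45], [418.7, 267.4])]
top green [([426, 203, 9, 10, 72], [430.0, 207.3])]
side orange [([214, 131, 27, 26, 561], [227.1, 143.7]), ([314, 182, 29, 28, 527], [327.7, 196.1]), ([608, 191, 32, 23, 257], [628.1, 200.9]), ([204, 195, 13, 11, 104], [210.2, 200.6])]
side teal [([216, 30, 20, 35, 472], [226.0, 47.0]), ([256, 130, 26, 25, 492], [268.2, 142.4]), ([231, 201, 30, 30, 466], [246.4, 216.6]), ([300, 277, 11, 22, 180], [305.7, 288.2]), ([455, 336, 8, 8, 39], [458.4, 339.7]), ([461, 342, 8, 8, 43], [464.3, 345.7]), ([467, 348, 8, 9, 43], [470.8, 351.8])]
side green [([385, 280, 13, 13, 134], [391.0, 285.9])]
```

```bash
cat >> h.py <<'E'
np.set_printoptions(precision=4,suppress=True)
LZ=np.array([-.2669,-.5078,.8192])
BT=np.array([.5948,.2282,.0917]); BO=np.array([.4968,.2796,.0915])
def rot(z,y):
    z=np.array(z,float);z/=np.linalg.norm(z); y=np.array(y,float); y-=z*(y@z); y/=np.linalg.norm(y)
    return R.from_matrix(np.column_stack([np.cross(y,z),y,z]))
def cur():
    o=env.observe(); w=o["eef_rot"]; return np.array(o["position"]),R.from_quat([w[1],w[2],w[3],w[0]])
def plan(goals,p=None,r=None):
    if p is None: p,r=cur()
    for g,rg in goals:
        g=np.array(g); t=(r.inv()*rg).as_rotvec()/(np.pi/4); s=rg.inv().apply(g-p)/.12
        print("turn",t,"n",np.linalg.norm(t)/.23,"then travel",s,"n",np.linalg.norm(s)/.5); p,r=g,rg
def deg(a): return np.array([np.cos(np.radians(a)),np.sin(np.radians(a)),0])
E
python3 - <<'E'
from h import *
rg=rot(-LZ,deg(62.3))
plan([(BO+LZ*.07,rg),(BO-LZ*.017,rg)])
p,r=cur(); print(p,r.as_matrix(),env.tip_reach)
E
```

```text
turn [-0.7793 -0.0115  0.0353] n 3.3922937579583743 then travel [-2.7312 -1.7138 -0.255 ] n 6.468842356394762
turn [0. 0. 0.] n 0.0 then travel [ 0.     -0.      0.7251] n 1.4501341840412565
[0.2744 0.5611 0.2416] [[-0.8984  0.4393 -0.0005]
 [ 0.4393  0.8984 -0.0011]
 [-0.     -0.0012 -1.    ]] 0.011
```

Request:
{"fn": "servo_tool", "kwargs": {"steps": [{"turn": [-0.195,-0.003,0.009]},{"turn": [-0.195,-0.003,0.009]},{"turn": [-0.195,-0.003,0.009]},{"turn": [-0.195,-0.003,0.009]},{"travel": [-0.39,-0.245,-0.036]},{"travel": [-0.39,-0.245,-0.036]},{"travel": [-0.39,-0.245,-0.036]},{"travel": [-0.39,-0.245,-0.036]},{"travel": [-0.39,-0.245,-0.036]},{"travel": [-0.39,-0.245,-0.036]},{"travel": [-0.39,-0.245,-0.036]},{}], "grip": 0.4}}

```text
invalid input
```

```bash
python3 - <<'E'
from h import *
rg=rot(-LZ,deg(62.3))
plan([(BO-LZ*.017,rg)]); shot("side","pics/s1.png")
o=env.observe();print(o["time"],o["grip_width"],o["wrist_force"],o["joints"])
E
```

```text
turn [-0.7793 -0.0115  0.0353] n 3.3922937579583743 then travel [-2.7312 -1.7138  0.4701] n 6.516884317685715
0.15 0.08534967411002595 [ 0.2205  0.8915 -0.0014] [ 1.1136  0.3535  1.6339  0.      1.1552 -0.0024]
```

View pics/s1.png

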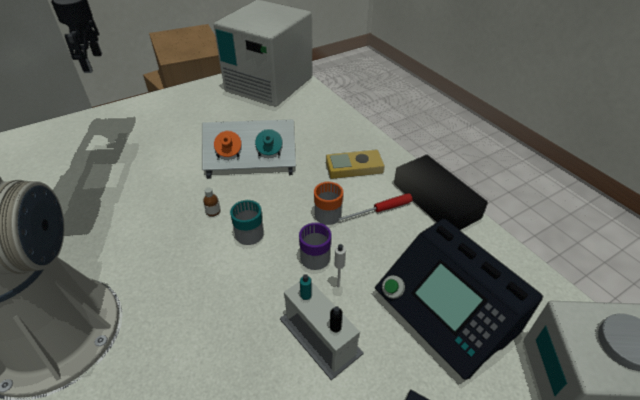

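The call was refused (nothing moved); probably each row needs both keys. The picture shows the unchanged scene.

Request:
{"fn": "servo_tool", "kwargs": {"steps": [{"travel": [0,0,0],"turn": [-0.195,-0.003,0.009]},{"travel": [0,0,0],"turn": [-0.195,-0.003,0.009]},{"travel": [0,0,0],"turn": [-0.195,-0.003,0.009]},{"travel": [0,0,0],"turn": [-0.195,-0.003,0.009]},{"travel": [-0.39,-0.245,-0.036],"turn": [0,0,0]},{"travel": [-0.39,-0.245,-0.036],"turn": [0,0,0]},{"travel": [-0.39,-0.245,-0.036],"turn": [0,0,0]},{"travel": [-0.39,-0.245,-0.036],"turn": [0,0,0]},{"travel": [-0.39,-0.245,-0.036],"turn": [0,0,0]},{"travel": [-0.39,-0.245,-0.036],"turn": [0,0,0]},{"travel": [-0.39,-0.245,-0.036],"turn": [0,0,0]},{"travel": [0,0,0],"turn": [0,0,0]}], "grip": 0.4, "grip_force": 40}}

```text
time: 1.65
position: [0.4509, 0.2873, 0.1599]
eef_rot: [0.07, 0.231, 0.927, 0.288]
wrist_force: [-0.2, 0.2, -0.1]
grip_width: 0.0513
gripper_force: 0.0
```

```bash
python3 - <<'E'
from h import *
rg=rot(-LZ,deg(62.3))
plan([(BO-LZ*.017,rg)]); d=shot("side","pics/s2.png"); crop(d,170,60,330,180,5,"pics/s2c.png")
o=env.observe();print(o["time"],o["position"],o["grip_width"],o["wrist_force"],o["joints"])
E
```

```text
turn [-0.0128 -0.0006 -0.0064] n 0.06244875137325766 then travel [-0.3686 -0.2281  0.6784] n 1.6101874698307352
1.7 [0.4497 0.2889 0.1603] 0.05094818349317728 [-0.6638  0.9185  0.1104] [ 0.3215  0.1978  2.249   1.0688  0.4654 -1.6875]
```

View pics/s2c.png

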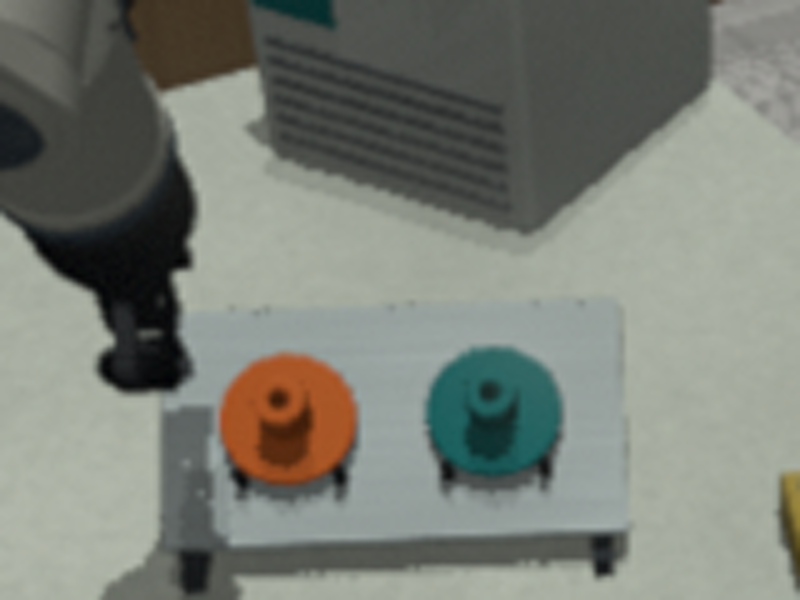

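The gripper (tips at crop ≈(145,375)) is upright left of the orange lid, about 50 mm short; correct that, then descend along the lid's axis.

Request:
{"fn": "servo_tool", "kwargs": {"steps": [{"travel": [-0.184,-0.114,0],"turn": [-0.013,0,-0.006]},{"travel": [-0.184,-0.114,0],"turn": [0,0,0]},{"travel": [0,0,0],"turn": [0,0,0]}]}}

```text
time: 2.08
position: [0.4774, 0.2507, 0.145]
eef_rot: [0.071, 0.225, 0.927, 0.293]
wrist_force: [-1.3, 1.4, -0.1]
grip_width: 0.0515
gripper_force: 0.0
```

```bash
python3 - <<'E'
from h import *
rg=rot(-LZ,deg(62.3))
plan([(BO-LZ*.017,rg)])
E
```

```text
turn [ 0.001  -0.0055  0.0061] n 0.036143917550406655 then travel [-0.0308 -0.0197  0.6721] n 1.346201146191586
```

Request:
{"fn": "servo_tool", "kwargs": {"steps": [{"travel": [-0.031,-0.02,0.17],"turn": [0,0,0]},{"travel": [0,0,0.17],"turn": [0,0,0]},{"travel": [0,0,0.17],"turn": [0,0,0]},{"travel": [0,0,0.08],"turn": [0,0,0]},{"travel": [0,0,0.08],"turn": [0,0,0]},{"travel": [0,0,0],"turn": [0,0,0]}]}}

```text
time: 2.82
position: [0.4994, 0.2893, 0.0791]
eef_rot: [0.071, 0.224, 0.927, 0.293]
wrist_force: [-7.8, -9.8, 16.4]
grip_width: 0.0514
gripper_force: 10.5
```

```bash
python3 - <<'E'
from h import *
rg=rot(-LZ,deg(62.3))
plan([(BO-LZ*.017,rg)])
E
```

```text
turn [ 0.0025 -0.0066  0.0083] n 0.047443397782397354 then travel [-0.0181 -0.0079  0.0103] n 0.04443190251277938
```

Request:
{"fn": "servo_tool", "kwargs": {"steps": [{"travel": [-0.01,0,-0.025],"turn": [0,0,0]},{"travel": [0,0,0],"turn": [0,0,0]}]}}

```text
time: 3.08
position: [0.5008, 0.287, 0.081]
eef_rot: [0.071, 0.224, 0.927, 0.293]
wrist_force: [0.1, 0.3, -0.4]
grip_width: 0.0514
gripper_force: 0.0
```

Request:
{"fn": "servo_tool", "kwargs": {"steps": [{"travel": [0,0,0],"turn": [0,0,0]},{"travel": [0,0,0],"turn": [0,0,0]},{"travel": [0,0,0],"turn": [0,0,0]},{"travel": [0,0,0],"turn": [0,0,0]}], "grip": 1, "grip_force": 50}}

```text
time: 3.58
position: [0.501, 0.2858, 0.0814]
eef_rot: [0.071, 0.225, 0.926, 0.293]
wrist_force: [-9.8, -11.7, 21.2]
grip_width: 0.0261
gripper_force: 61.6
```

```bash
python3 - <<'E'
from h import *
p,r=cur(); print(p,env.observe()["wrist_force"],env.observe()["gripper_force"],env.observe()["grip_width"])
p2=p+LZ*.085
rd=rot([0,0,-1],deg(62.3))
C=np.array([.6263,-.0168,0])
plan([(p2,r),(p2,rd),(C+[0,0,.135],rd),(C+[0,0,.1035],rd)],p,r)
E
```

```text
[0.501  0.2858 0.0814] [ -9.837  -11.681   21.1842] 61.570512274629436 0.026136169537454405
turn [0. 0. 0.] n 0.0 then travel [ 0.0027  0.0016 -0.7084] n 1.4167977660173199
turn [ 0.7807 -0.0022  0.008 ] n 3.3946808462459237 then travel [0. 0. 0.] n 0.0
turn [0. 0. 0.] n 0.0 then travel [-2.0966 -1.3411  0.1334] n 4.984781082792289
turn [0. 0. 0.] n 0.0 then travel [0.     0.     0.2625] n 0.5250000000000002
```

Request:
{"fn": "servo_tool", "kwargs": {"steps": [{"travel": [0,0,-0.08],"turn": [0,0,0]},{"travel": [0,0,-0.21],"turn": [0,0,0]},{"travel": [0,0,-0.21],"turn": [0,0,0]},{"travel": [0,0,-0.21],"turn": [0,0,0]},{"travel": [0,0,0],"turn": [0.13,0,0]},{"travel": [0,0,0],"turn": [0.13,0,0]},{"travel": [0,0,0],"turn": [0.13,0,0]},{"travel": [0,0,0],"turn": [0.13,0,0]},{"travel": [0,0,0],"turn": [0.13,0,0]},{"travel": [0,0,0],"turn": [0.13,0,0]},{"travel": [0,0,0],"turn": [0,0,0]}]}}

```text
time: 4.95
position: [0.4785, 0.2444, 0.1496]
eef_rot: [0.0, 0.234, 0.972, 0.008]
wrist_force: [-0.4, -0.4, -1.4]
grip_width: 0.0258
gripper_force: 59.1
```

```bash
python3 - <<'E'
from h import *
o=env.observe();print(o["wrist_force"],o["gripper_force"],o["grip_width"],o["joints"])
rd=rot([0,0,-1],deg(62.3))
C=np.array([.6263,-.0168,0])
plan([(C+[0,0,.135],rd),(C+[0,0,.1035],rd)])
d=shot("side","pics/s3.png"); crop(d,170,60,330,180,5,"pics/s3c.png")
E
```

```text
[-0.4267 -0.4339 -1.3976] 59.103109342977405 0.025787590068868778 [ 0.4624  0.3243  1.9122  0.0146  0.8944 -0.6444]
turn [ 0.0196 -0.0036  0.0133] n 0.10411367774553001 then travel [-2.1023 -1.3542  0.1214] n 5.007289603984451
turn [0. 0. 0.] n 0.0 then travel [0.     0.     0.2625] n 0.5250000000000002
```

View pics/s3c.png

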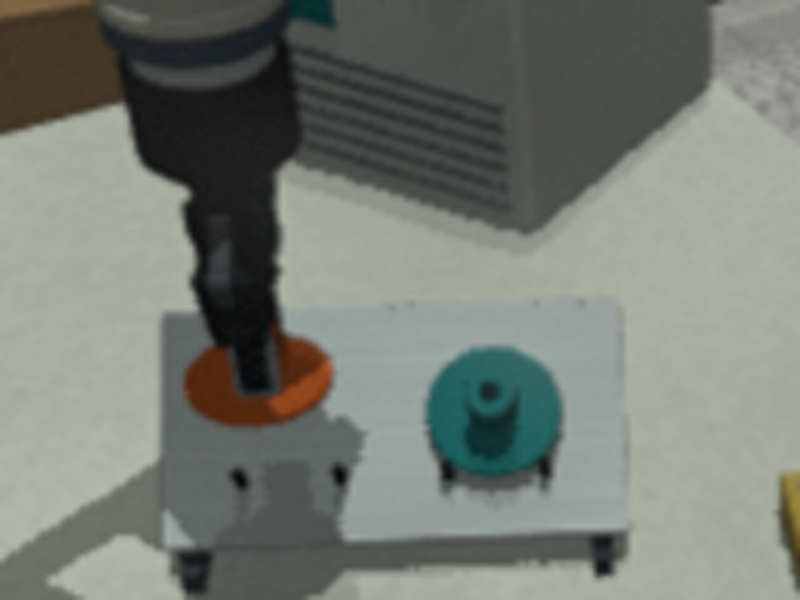

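The orange lid hangs level in the jaws (crop ≈(258,380)). Carry it to the orange cell.

Request:
{"fn": "servo_tool", "kwargs": {"steps": [{"travel": [0,0,-0.1],"turn": [0.0196,-0.0036,0.0133]},{"travel": [-0.21,-0.1354,0],"turn": [0,0,0]},{"travel": [-0.21,-0.1354,0],"turn": [0,0,0]},{"travel": [-0.21,-0.1354,0],"turn": [0,0,0]},{"travel": [-0.21,-0.1354,0],"turn": [0,0,0]},{"travel": [-0.21,-0.1354,0],"turn": [0,0,0]},{"travel": [-0.21,-0.1354,0],"turn": [0,0,0]},{"travel": [-0.21,-0.1354,0],"turn": [0,0,0]},{"travel": [-0.21,-0.1354,0],"turn": [0,0,0]},{"travel": [-0.21,-0.1354,0],"turn": [0,0,0]},{"travel": [-0.21,-0.1354,0],"turn": [0,0,0]},{"travel": [0,0,0],"turn": [0,0,0]},{"travel": [0,0,0],"turn": [0,0,0]}]}}

```text
time: 6.62
position: [0.6241, -0.0187, 0.1615]
eef_rot: [-0.0, 0.241, 0.971, 0.0]
wrist_force: [-0.0, 0.5, -1.0]
grip_width: 0.0259
gripper_force: 59.1
```

```bash
python3 - <<'E'
from h import *
rd=rot([0,0,-1],deg(62.3))
C=np.array([.6263,-.0168,0])
plan([(C+[0,0,.12],rd)])
d=shot("side","pics/s4.png"); e=shot("top","pics/t4.png")
a=[cv2.resize(np.ascontiguousarray(x["frame"][v:v+100,u:u+100,::-1]),None,fx=4,fy=4,interpolation=cv2.INTER_CUBIC) for x,u,v in((d,280,120),(e,275,140))]
cv2.imwrite("pics/c4.png",np.hstack(a))
E
```

```text
turn [ 0.0003 -0.0013 -0.0039] n 0.017943854100066332 then travel [-0.0092  0.0225  0.3457] n 0.6931629246654609
```

View pics/c4.png

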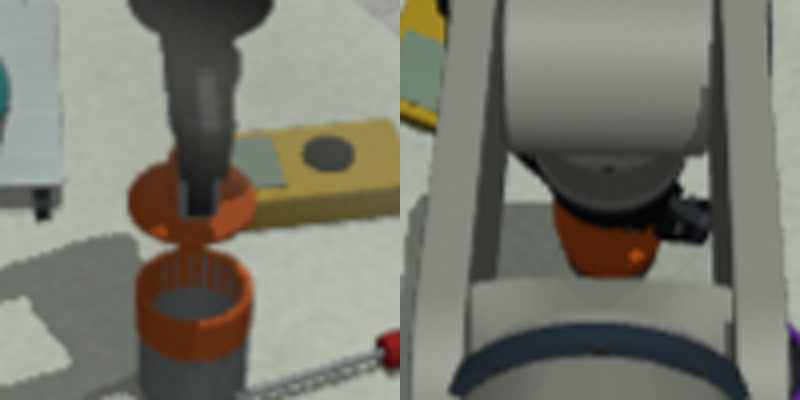

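Lid at crop (192,200) sits centred above the orange rim (195,290). Lowering.

Request:
{"fn": "servo_tool", "kwargs": {"steps": [{"travel": [-0.009,0.022,0.1],"turn": [0,0,-0.004]},{"travel": [0,0,0.15],"turn": [0,0,0]},{"travel": [0,0,0.1],"turn": [0,0,0]},{"travel": [0,0,0.05],"turn": [0,0,0]},{"travel": [0,0,0.03],"turn": [0,0,0]},{"travel": [0,0,0],"turn": [0,0,0]}]}}

```text
time: 7.48
position: [0.6273, -0.0169, 0.1103]
eef_rot: [-0.0, 0.239, 0.971, -0.0]
wrist_force: [0.1, 0.3, -1.2]
grip_width: 0.0256
gripper_force: 59.1
```

Request:
{"fn": "servo_tool", "kwargs": {"steps": [{"travel": [0,0,0.02],"turn": [0,0,0]},{"travel": [0,0,0.02],"turn": [0,0,0]},{"travel": [0,0,0.02],"turn": [0,0,0]},{"travel": [0,0,0],"turn": [0,0,0]}]}}

```text
time: 7.98
position: [0.6271, -0.0169, 0.1029]
eef_rot: [-0.0, 0.239, 0.971, -0.0]
wrist_force: [-0.9, -0.0, 0.0]
grip_width: 0.0259
gripper_force: 59.1
```

Request:
{"fn": "servo_tool", "kwargs": {"steps": [{"travel": [0,0,0.01],"turn": [0,0,0]},{"travel": [0,0,0.01],"turn": [0,0,0]},{"travel": [0,0,0],"turn": [0,0,0]}]}}

```text
time: 8.35
position: [0.6272, -0.0169, 0.1006]
eef_rot: [-0.0, 0.239, 0.971, -0.0]
wrist_force: [0.4, -0.7, -0.8]
grip_width: 0.0258
gripper_force: 59.1
```

Request:
{"fn": "servo_tool", "kwargs": {"steps": [{"travel": [0,0,0.01],"turn": [0,0,0]},{"travel": [0,0,0.01],"turn": [0,0,0]},{"travel": [0,0,0.01],"turn": [0,0,0]},{"travel": [0,0,0],"turn": [0,0,0]}]}}

```text
time: 8.85
position: [0.6273, -0.0169, 0.0971]
eef_rot: [-0.0, 0.239, 0.971, -0.0]
wrist_force: [-0.3, 0.7, -0.8]
grip_width: 0.0255
gripper_force: 59.1
```

Request:
{"fn": "servo_tool", "kwargs": {"steps": [{"travel": [0,0,0.01],"turn": [0,0,0]},{"travel": [0,0,0.01],"turn": [0,0,0]},{"travel": [0,0,0],"turn": [0,0,0]}]}}

```text
time: 9.22
position: [0.6274, -0.0169, 0.0969]
eef_rot: [0.0, 0.239, 0.971, -0.0]
wrist_force: [-6.5, 0.1, 19.8]
grip_width: 0.026
gripper_force: 63.7
```

Request:
{"fn": "servo_tool", "kwargs": {"steps": [{"travel": [0,0,-0.014],"turn": [0,0,0]},{"travel": [0,0,0],"turn": [0,0,0]}]}}

```text
time: 9.48
position: [0.6275, -0.0169, 0.097]
eef_rot: [0.0, 0.239, 0.971, -0.0]
wrist_force: [-0.7, -0.2, 6.3]
grip_width: 0.0258
gripper_force: 60.7
```

Request:
{"fn": "servo_tool", "kwargs": {"steps": [{"travel": [0,0,0],"turn": [0,0,0]},{"travel": [0,0,0],"turn": [0,0,0]},{"travel": [0,0,0],"turn": [0,0,0]},{"travel": [0,0,-0.1],"turn": [0,0,0]},{"travel": [0,0,-0.25],"turn": [0,0,0]},{"travel": [0,0,-0.25],"turn": [0,0,0]}], "grip": 0.4}}

```text
time: 10.22
position: [0.6273, -0.0169, 0.1698]
eef_rot: [-0.0, 0.239, 0.971, -0.0]
wrist_force: [0.5, -0.1, -0.6]
grip_width: 0.0514
gripper_force: 0.0
```

```bash
python3 - <<'E'
from h import *
rg=rot(-LZ,deg(62.3))
p,r=cur(); print(p)
plan([(BT+LZ*.11,rg),(BT+LZ*.04,rg),(BT-LZ*.0135,rg)])
E
```

```text
[ 0.6273 -0.0169  0.1698]
turn [-0.7786 -0.0006  0.001 ] n 3.385014058133242 then travel [1.1894 1.0048 0.5813] n 3.3239783953035764
turn [0. 0. 0.] n 0.0 then travel [-0.     -0.      0.5834] n 1.1667746308377926
turn [0. 0. 0.] n 0.0 then travel [-0.      0.      0.4459] n 0.8917491821403131
```

Request:
{"fn": "servo_tool", "kwargs": {"steps": [{"travel": [0,0,0],"turn": [-0.13,0,0]},{"travel": [0,0,0],"turn": [-0.13,0,0]},{"travel": [0,0,0],"turn": [-0.13,0,0]},{"travel": [0,0,0],"turn": [-0.13,0,0]},{"travel": [0,0,0],"turn": [-0.13,0,0]},{"travel": [0,0,0],"turn": [-0.13,0,0]},{"travel": [0.149,0.1256,0.0727],"turn": [0,0,0]},{"travel": [0.149,0.1256,0.0727],"turn": [0,0,0]},{"travel": [0.149,0.1256,0.0727],"turn": [0,0,0]},{"travel": [0.149,0.1256,0.0727],"turn": [0,0,0]},{"travel": [0.149,0.1256,0.0727],"turn": [0,0,0]},{"travel": [0.149,0.1256,0.0727],"turn": [0,0,0]},{"travel": [0.149,0.1256,0.0727],"turn": [0,0,0]},{"travel": [0.149,0.1256,0.0727],"turn": [0,0,0]},{"travel": [0,0,0],"turn": [0,0,0]},{"travel": [0,0,0],"turn": [0,0,0]}]}}

```text
time: 12.22
position: [0.5652, 0.1728, 0.1812]
eef_rot: [0.072, 0.227, 0.926, 0.293]
wrist_force: [-0.4, -0.7, 0.5]
grip_width: 0.0511
gripper_force: 0.0
```

```bash
python3 - <<'E'
from h import *
rg=rot(-LZ,deg(62.3))
p,r=cur(); print(p)
plan([(BT-LZ*.0135,rg)])
E
```

```text
[0.5652 0.1728 0.1812]
turn [ 0.0016 -0.0005  0.0028] n 0.014162751353542842 then travel [-0.004   0.0008  1.0237] n 2.0475108903386343
```

Request:
{"fn": "servo_tool", "kwargs": {"steps": [{"travel": [-0.004,0,0.22],"turn": [0,0,0]},{"travel": [0,0,0.3],"turn": [0,0,0]},{"travel": [0,0,0.25],"turn": [0,0,0]},{"travel": [0,0,0.15],"turn": [0,0,0]},{"travel": [0,0,0.08],"turn": [0,0,0]},{"travel": [0,0,0.02],"turn": [0,0,0]},{"travel": [0,0,0],"turn": [0,0,0]}]}}

```text
time: 13.1
position: [0.5983, 0.2342, 0.0808]
eef_rot: [0.072, 0.228, 0.926, 0.293]
wrist_force: [0.2, 0.2, -0.6]
grip_width: 0.0515
gripper_force: 0.0
```

Request:
{"fn": "servo_tool", "kwargs": {"steps": [{"travel": [0,0,0],"turn": [0,0,0]},{"travel": [0,0,0],"turn": [0,0,0]},{"travel": [0,0,0],"turn": [0,0,0]},{"travel": [0,0,0],"turn": [0,0,0]}], "grip": 1, "grip_force": 50}}

```text
time: 13.6
position: [0.5985, 0.2342, 0.0815]
eef_rot: [0.073, 0.228, 0.926, 0.293]
wrist_force: [-3.3, -4.2, 7.5]
grip_width: 0.0257
gripper_force: 58.9
```

```bash
python3 - <<'E'
from h import *
rd=rot([0,0,-1],deg(62.3))
C=np.array([.4358,.0271,0])
p,r=cur(); p2=p+LZ*.08
print((p-BT)@LZ, r.inv().apply(p-BT))
plan([(p2,r),(p2,rd),(C+[0,0,.1615],rd)],p,r)
E
```

```text
-0.012350423432436407 [-0.0005 -0.0001  0.0123]
turn [0. 0. 0.] n 0.0 then travel [-0.0003  0.0014 -0.6667] n 1.3334567209574777
turn [0.7805 0.0013 0.001 ] n 3.393642263391618 then travel [0. 0. 0.] n 0.0
turn [0. 0. 0.] n 0.0 then travel [ 0.3979 -1.7755 -0.1204] n 3.647044534910849
```

Request:
{"fn": "servo_tool", "kwargs": {"steps": [{"travel": [0,0,-0.08],"turn": [0,0,0]},{"travel": [0,0,-0.19],"turn": [0,0,0]},{"travel": [0,0,-0.2],"turn": [0,0,0]},{"travel": [0,0,-0.2],"turn": [0,0,0]},{"travel": [0,0,0],"turn": [0.13,0,0]},{"travel": [0,0,0],"turn": [0.13,0,0]},{"travel": [0,0,0],"turn": [0.13,0,0]},{"travel": [0,0,0],"turn": [0.13,0,0]},{"travel": [0,0,0],"turn": [0.13,0,0]},{"travel": [0,0,0],"turn": [0.13,0,0]},{"travel": [0.044,-0.197,-0.06],"turn": [0,0,0]},{"travel": [0.044,-0.197,-0.06],"turn": [0,0,0]},{"travel": [0.044,-0.197,0],"turn": [0,0,0]},{"travel": [0.044,-0.197,0],"turn": [0,0,0]},{"travel": [0.044,-0.197,0],"turn": [0,0,0]},{"travel": [0.044,-0.197,0],"turn": [0,0,0]},{"travel": [0.044,-0.197,0],"turn": [0,0,0]},{"travel": [0.044,-0.197,0],"turn": [0,0,0]},{"travel": [0.044,-0.197,0],"turn": [0,0,0]},{"travel": [0,0,0],"turn": [0,0,0]}]}}

```text
time: 16.1
position: [0.4344, 0.026, 0.1608]
eef_rot: [-0.0, 0.24, 0.971, -0.0]
wrist_force: [0.4, -0.1, -0.9]
grip_width: 0.0261
gripper_force: 56.8
```

```bash
python3 - <<'E'
from h import *
rd=rot([0,0,-1],deg(62.3))
C=np.array([.4358,.0271,0])
plan([(C+[0,0,.1],rd)])
d=shot("side","pics/s5.png"); crop(d,190,120,350,240,5,"pics/s5c.png")
E
```

```text
turn [-0.0014 -0.0005 -0.0012] n 0.008409213140734735 then travel [-0.0058  0.0139  0.5063] n 1.0129787939128785
```

View pics/s5c.png

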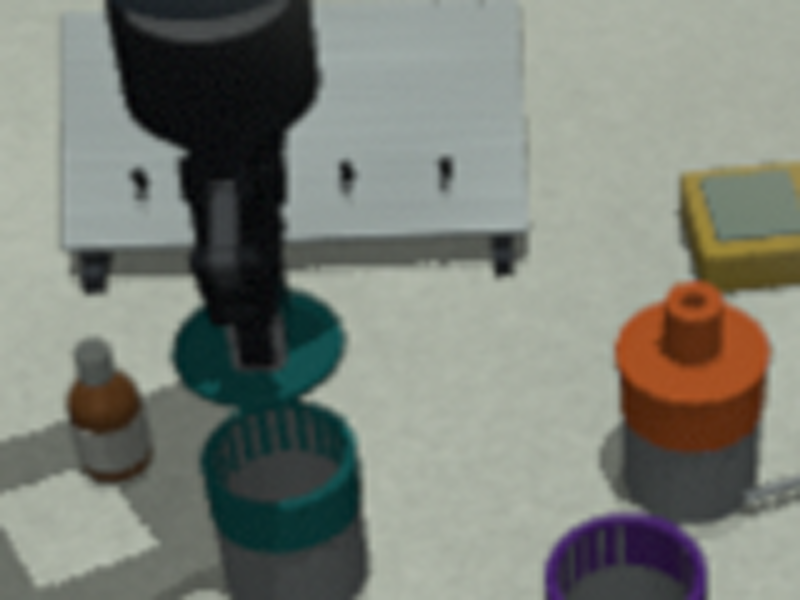

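```bash
python3 - <<'E'
from h import *
S=cam("side"); k=lambda p:((proj(S,p)-[190,120]+.5)*5-.5).round(0)
print(k([.4344,.026,.150]),k([.4358,.0271,.08]))
E
```

```text
[259. 336.] [280. 449.]
```

The orange lid sits home (crop (692,350)); the teal lid (259,347) is where projection expects it above the teal rim (281,450). Lowering.

Request:
{"fn": "servo_tool", "kwargs": {"steps": [{"travel": [-0.006,0.014,0.15],"turn": [0,0,0]},{"travel": [0,0,0.15],"turn": [0,0,0]},{"travel": [0,0,0.1],"turn": [0,0,0]},{"travel": [0,0,0.05],"turn": [0,0,0]},{"travel": [0,0,0.02],"turn": [0,0,0]},{"travel": [0,0,0.02],"turn": [0,0,0]},{"travel": [0,0,0.01],"turn": [0,0,0]},{"travel": [0,0,0],"turn": [0,0,0]}]}}

```text
time: 17.15
position: [0.4373, 0.0283, 0.1009]
eef_rot: [0.0, 0.239, 0.971, -0.0]
wrist_force: [-0.0, -0.4, -1.0]
grip_width: 0.0261
gripper_force: 56.9
```

Request:
{"fn": "servo_tool", "kwargs": {"steps": [{"travel": [0,0,0.01],"turn": [0,0,0]},{"travel": [0,0,0.01],"turn": [0,0,0]},{"travel": [0,0,0],"turn": [0,0,0]}]}}

```text
time: 17.52
position: [0.4371, 0.0283, 0.0982]
eef_rot: [-0.0, 0.239, 0.971, -0.0]
wrist_force: [-0.1, 0.4, -1.3]
grip_width: 0.0258
gripper_force: 56.9
```

Request:
{"fn": "servo_tool", "kwargs": {"steps": [{"travel": [0,0,0.007],"turn": [0,0,0]},{"travel": [0,0,0.007],"turn": [0,0,0]},{"travel": [0,0,0],"turn": [0,0,0]}]}}

```text
time: 17.9
position: [0.4373, 0.0283, 0.0969]
eef_rot: [-0.0, 0.239, 0.971, -0.0]
wrist_force: [-1.6, -0.3, 5.5]
grip_width: 0.0259
gripper_force: 58.3
```

Request:
{"fn": "servo_tool", "kwargs": {"steps": [{"travel": [0,0,-0.003],"turn": [0,0,0]},{"travel": [0,0,0],"turn": [0,0,0]},{"travel": [0,0,0],"turn": [0,0,0]},{"travel": [0,0,-0.1],"turn": [0,0,0]},{"travel": [0,0,-0.25],"turn": [0,0,0]},{"travel": [0,0,-0.3],"turn": [0,0,0]},{"travel": [0,0,-0.2],"turn": [0,0,0]},{"travel": [0,0,0],"turn": [0,0,0]}], "grip": 0.4}}

```text
time: 18.9
position: [0.4385, 0.0285, 0.2013]
eef_rot: [0.002, 0.239, 0.971, 0.0]
wrist_force: [-0.4, -1.1, -0.7]
grip_width: 0.0514
gripper_force: 0.0
```

```bash
python3 - <<'E'
from h import *
rd=rot([0,0,-1],deg(62.3))
P=np.array([.4318,-.243,0])
plan([(P+[0,0,.21],rd),(P+[0,0,.114],rd)])
o=env.observe();print(o["position"],o["joints"])
E
```

```text
turn [0.0023 0.0048 0.0012] n 0.023794736484216636 then travel [-1.002  -2.0293 -0.0728] n 4.528760252237919
turn [0. 0. 0.] n 0.0 then travel [0.  0.  0.8] n 1.5999999999999999
[0.4385 0.0285 0.2013] [ 0.0618  0.1089  2.0576 -0.0006  0.9709 -1.0261]
```

Request:
{"fn": "servo_tool", "kwargs": {"steps": [{"travel": [-0.1,-0.203,-0.07],"turn": [0.002,0.005,0.001]},{"travel": [-0.1,-0.203,0],"turn": [0,0,0]},{"travel": [-0.1,-0.203,0],"turn": [0,0,0]},{"travel": [-0.1,-0.203,0],"turn": [0,0,0]},{"travel": [-0.1,-0.203,0],"turn": [0,0,0]},{"travel": [-0.1,-0.203,0],"turn": [0,0,0]},{"travel": [-0.1,-0.203,0],"turn": [0,0,0]},{"travel": [-0.1,-0.203,0],"turn": [0,0,0]},{"travel": [-0.1,-0.203,0],"turn": [0,0,0]},{"travel": [-0.1,-0.203,0],"turn": [0,0,0]},{"travel": [0,0,0],"turn": [0,0,0]},{"travel": [0,0,0],"turn": [0,0,0]}]}}

```text
time: 20.4
position: [0.4297, -0.2424, 0.2068]
eef_rot: [-0.003, 0.24, 0.971, -0.0]
wrist_force: [-0.4, -0.1, 0.2]
grip_width: 0.0514
gripper_force: 0.0
```

```bash
python3 - <<'E'
from h import *
rd=rot([0,0,-1],deg(62.3))
P=np.array([.4318,-.243,0])
plan([(P+[0,0,.114],rd)])
d=shot("side","pics/s6.png"); e=shot("top","pics/t6.png")
a=[cv2.resize(np.ascontiguousarray(x["frame"][v:v+100,u:u+100,::-1]),None,fx=4,fy=4,interpolation=cv2.INTER_CUBIC) for x,u,v in((d,200,160),(e,265,200),(d,260,230))]
a.append(cv2.resize(np.ascontiguousarray(e["frame"][150:310,240:480,::-1]),(400,400)))
cv2.imwrite("pics/c6.png",np.hstack(a[:2])); cv2.imwrite("pics/c6b.png",np.hstack(a[2:]))
def q(p,u,v,D): return ((proj(D,p)-[u,v]+.5)*4-.5).round(1)
print("hole exp side",q([.4373,.0283,.116],200,160,d),"top",q([.4373,.0283,.116],265,200,e))
E
```

```text
turn [-0.0023 -0.0069 -0.0005] n 0.03176904935392809 then travel [-0.0175  0.0036  0.7734] n 1.547205465177596
hole exp side [177.8 150.4] top [184.7 268.5]
```

View pics/c6.png

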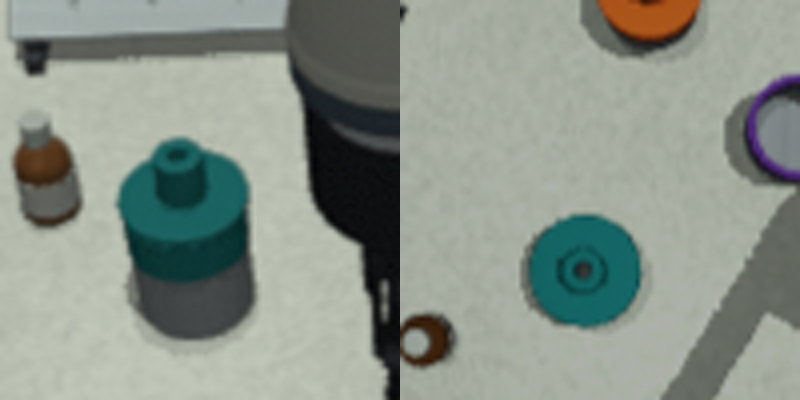

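Both lids look level and home (teal boss hole at side crop (177,154), top crop (183,270)). I have used my ten views, so from here on I measure by code.

```bash
python3 - <<'E'
from h import *
q=lambda u,v,U,V:((u+.5)/4-.5+U,(v+.5)/4-.5+V)
T,S=cam("top"),cam("side")
print(tri(q(183,270,265,200),q(177,154,200,160)), atz(T,*q(183,270,265,200),.116), atz(S,*q(177,154,200,160),.116))
# synthetic handle silhouette centroid vs blob
import itertools
h0=cv2.imread("pics/side0.png"); h1=cv2.imread("pics/top0.png")
for x,y in itertools.product((.430,.432,.434),(-.245,-.243,-.241)):
    out=[]
    for D in(S,T):
        m=np.zeros((1600,2560),np.uint8)
        c=[proj(D,[x+.011*np.cos(a),y+.011*np.sin(a),z])*4 for a in np.linspace(0,6.28,40) for z in(.09,.138)]
        hull=cv2.convexHull(np.array(c,np.float32)); b=cv2.boundingRect(hull); M=cv2.moments(hull); out+= [round(M["m10"]/M["m00"]/4,1),round(M["m01"]/M["m00"]/4,1)]
    print(x,y,out)
for im,(u0,v0,u1,v1) in((h0,(295,270,320,305)),(h1,(405,258,432,280))):
    h=cv2.cvtColor(im,cv2.COLOR_BGR2HSV)[v0:v1,u0:u1]; m=(abs(h[...,0].astype(int)-90)<12)&(h[...,1]>90)
    v,u=np.nonzero(m); print("seen",u.mean()+u0,v.mean()+v0,u.min()+u0,u.max()+u0,v.min()+v0,v.max()+v0)
E
```

```text
(array([0.4366, 0.0295, 0.1126]), [np.float64(0.0002901651032756802), np.float64(0.0002901651032757323)]) [0.4364 0.0294 0.116 ] [0.4357 0.0259 0.116 ]
0.43 -0.245 [304.9, 288.0, 418.5, 268.1]
0.43 -0.243 [304.3, 287.2, 417.8, 268.1]
0.43 -0.241 [303.7, 286.4, 417.0, 268.1]
0.432 -0.245 [305.8, 287.5, 418.5, 267.3]
0.432 -0.243 [305.3, 286.7, 417.7, 267.3]
0.432 -0.241 [304.7, 285.9, 416.9, 267.3]
0.434 -0.245 [306.8, 287.0, 418.5, 266.5]
0.434 -0.243 [306.2, 286.2, 417.7, 266.5]
0.434 -0.241 [305.6, 285.4, 416.9, 266.5]
seen 305.2821782178218 288.31188118811883 300 310 277 299
seen 417.2112676056338 267.32394366197184 412 423 264 271
```

Request:
{"fn": "servo_tool", "kwargs": {"steps": [{"travel": [-0.017,0.004,0.12],"turn": [-0.002,-0.007,0]},{"travel": [0,0,0.2],"turn": [0,0,0]},{"travel": [0,0,0.2],"turn": [0,0,0]},{"travel": [0,0,0.15],"turn": [0,0,0]},{"travel": [0,0,0.1],"turn": [0,0,0]},{"travel": [0,0,0],"turn": [0,0,0]}]}}

```text
time: 21.25
position: [0.432, -0.243, 0.1145]
eef_rot: [-0.0, 0.239, 0.971, -0.0]
wrist_force: [-0.5, 1.5, 0.3]
grip_width: 0.0512
gripper_force: 0.0
```

Request:
{"fn": "servo_tool", "kwargs": {"steps": [{"travel": [0,0,0],"turn": [0,0,0]},{"travel": [0,0,0],"turn": [0,0,0]},{"travel": [0,0,0],"turn": [0,0,0]},{"travel": [0,0,0],"turn": [0,0,0]}], "grip": 1, "grip_force": 40}}

```text
time: 21.75
position: [0.4328, -0.2439, 0.1158]
eef_rot: [0.001, 0.239, 0.971, -0.001]
wrist_force: [-0.4, 1.3, 6.4]
grip_width: 0.021
gripper_force: 39.3
```

```bash
python3 - <<'E'
from h import *
o=env.observe();print(o["position"],o["grip_width"],o["wrist_force"],o["moment"])
p,r=cur(); rd=rot([0,0,-1],deg(62.3)); p2=p+[0,0,.115]
plan([(p2,rd),(np.array([.437,.0285,p2[2]]),rd)])
E
```

```text
[ 0.4328 -0.2439  0.1158] 0.020988793617349347 [-0.3568  1.2596  6.4251] [0.2079 0.0595 0.009 ]
turn [-0.0006  0.0038  0.0001] n 0.016536037446093672 then travel [ 0.      0.     -0.9583] n 1.9166666666666665
turn [0. 0. 0.] n 0.0 then travel [1.0246 2.0261 0.    ] n 4.540877288995376
```

Request:
{"fn": "servo_tool", "kwargs": {"steps": [{"travel": [0,0,-0.08],"turn": [0,0.004,0]},{"travel": [0,0,-0.2],"turn": [0,0,0]},{"travel": [0,0,-0.2],"turn": [0,0,0]},{"travel": [0,0,-0.2],"turn": [0,0,0]},{"travel": [0,0,-0.2],"turn": [0,0,0]},{"travel": [0,0,-0.17],"turn": [0,0,0]},{"travel": [0.0854,0.1688,0],"turn": [0,0,0]},{"travel": [0.0854,0.1688,0],"turn": [0,0,0]},{"travel": [0.0854,0.1688,0],"turn": [0,0,0]},{"travel": [0.0854,0.1688,0],"turn": [0,0,0]},{"travel": [0.0854,0.1688,0],"turn": [0,0,0]},{"travel": [0.0854,0.1688,0],"turn": [0,0,0]},{"travel": [0.0854,0.1688,0],"turn": [0,0,0]},{"travel": [0.0854,0.1688,0],"turn": [0,0,0]},{"travel": [0.0854,0.1688,0],"turn": [0,0,0]},{"travel": [0.0854,0.1688,0],"turn": [0,0,0]},{"travel": [0.0854,0.1688,0],"turn": [0,0,0]},{"travel": [0.0854,0.1688,0],"turn": [0,0,0]},{"travel": [0,0,0],"turn": [0,0,0]},{"travel": [0,0,0],"turn": [0,0,0]}]}}

```text
time: 24.25
position: [0.4365, 0.0283, 0.2413]
eef_rot: [-0.001, 0.239, 0.971, -0.0]
wrist_force: [-0.6, 0.1, -0.4]
grip_width: 0.0208
gripper_force: 39.2
```

```bash
python3 - <<'E'
from h import *
o=env.observe();print(o["time"],o["position"],o["grip_width"],o["wrist_force"])
rd=rot([0,0,-1],deg(62.3)); plan([([.437,.0285,.2],rd)])
a=cam("side")["frame"].astype(int)   # s6, no probe there
d=shot("side","pics/s7.png"); b=d["frame"].astype(int)
p=np.array(o["position"])
for z in(.025,.04,.055,.07,.085,.1):
    u,v=proj(d,p-[0,0,z]); vi=int(round(v)); w=slice(int(u)-12,int(u)+13)
    print(z,round(u,1),round(v,1),"row",vi, b[vi,w].sum(1).tolist())
E
```

```text
24.25 [0.4365 0.0283 0.2413] 0.020825548975579967 [-0.639   0.0679 -0.3663]
turn [-0.001  -0.0016  0.0007] n 0.008922986173944169 then travel [-0.0026  0.0033  0.3445] n 0.6891260412146041
0.025 237.9 161.5 row 162 [465, 465, 464, 465, 458, 463, 435, 315, 155, 123, 129, 132, 131, 131, 127, 127, 129, 169, 326, 459, 464, 464, 462, 459, 463]
0.04 238.9 167.3 row 167 [459, 455, 459, 453, 456, 455, 459, 461, 471, 470, 425, 287, 186, 235, 367, 459, 457, 449, 445, 442, 433, 424, 412, 406, 402]
0.055 239.8 172.8 row 173 [248, 248, 254, 259, 252, 259, 255, 245, 259, 262, 248, 200, 172, 181, 225, 269, 263, 263, 263, 265, 267, 264, 265, 269, 319]
0.07 240.6 178.3 row 178 [501, 502, 494, 497, 496, 496, 491, 491, 498, 501, 452, 284, 179, 249, 410, 498, 501, 495, 493, 489, 490, 495, 501, 505, 501]
0.085 241.5 183.6 row 184 [489, 493, 497, 497, 494, 491, 486, 496, 495, 499, 449, 280, 176, 250, 404, 492, 497, 497, 505, 500, 496, 496, 503, 510, 503]
0.1 242.4 188.8 row 189 [495, 496, 493, 494, 496, 493, 499, 502, 503, 503, 450, 288, 191, 334, 497, 499, 493, 492, 493, 494, 500, 498, 501, 490, 486]
```

```bash
python3 - <<'E'
from h import *
b=cv2.imread("pics/s6.png").astype(int).sum(2)
print(b[192:204,236:253])
d=cam("side"); 
for x,y in((.4365,.0283),(.4373,.0283)): print(proj(d,[x,y,.116]))
E
```

```text
[[551 547 543 543 544 545 547 547 544 546 545 539 543 540 553 557 552]
 [545 546 546 548 547 543 540 542 542 538 534 543 545 538 541 555 551]
 [542 543 541 540 528 514 464 421 396 389 405 469 531 534 543 534 532]
 [543 545 546 509 405 354 312 274 253 252 263 309 385 467 538 535 525]
 [542 540 511 398 279 228 227 219 210 221 221 227 257 348 474 540 537]
 [534 516 429 281 220 205 179 150 145 150 167 200 213 253 335 398 433]
 [535 479 323 226 214 185 130 114 111 116 143 199 220 213 219 245 285]
 [513 392 249 216 217 188 127 121 124 130 170 214 222 205 170 193 222]
 [352 266 205 214 221 215 192 174 183 196 214 227 213 174 138 184 217]
 [229 203 166 182 218 224 221 215 214 222 224 227 183 127 126 179 217]
 [213 203 161 130 161 199 211 212 212 207 185 161 135 105 113 171 224]
 [217 214 180 111 118 136 149 148 148 150 135 120 119 109 107 153 222]]
[243.7297 197.3588]
[244.0652 197.2257]
```

Request:
{"fn": "servo_tool", "kwargs": {"steps": [{"travel": [-0.0085,0.003,0.05],"turn": [0,0,0]},{"travel": [0,0,0.07],"turn": [0,0,0]},{"travel": [0,0,0.04],"turn": [0,0,0]},{"travel": [0,0,0.03],"turn": [0,0,0]},{"travel": [0,0,0.03],"turn": [0,0,0]},{"travel": [0,0,0.03],"turn": [0,0,0]},{"travel": [0,0,0],"turn": [0,0,0]}]}}

```text
time: 25.18
position: [0.4374, 0.0285, 0.2108]
eef_rot: [-0.001, 0.239, 0.971, -0.0]
wrist_force: [0.3, -0.1, 0.0]
grip_width: 0.0212
gripper_force: 39.2
```

Request:
{"fn": "servo_tool", "kwargs": {"steps": [{"travel": [0,0,0.05],"turn": [0,0,0]},{"travel": [0,0,0.05],"turn": [0,0,0]},{"travel": [0,0,0.05],"turn": [0,0,0]},{"travel": [0,0,0.07],"turn": [0,0,0]},{"travel": [0,0,0.07],"turn": [0,0,0]},{"travel": [0,0,0.07],"turn": [0,0,0]},{"travel": [0,0,0.07],"turn": [0,0,0]},{"travel": [0,0,0.05],"turn": [0,0,0]},{"travel": [0,0,0.03],"turn": [0,0,0]},{"travel": [0,0,0],"turn": [0,0,0]}]}}

```text
time: 26.42
position: [0.4374, 0.0285, 0.1497]
eef_rot: [-0.001, 0.239, 0.971, -0.0]
wrist_force: [-0.2, 0.1, -0.9]
grip_width: 0.0211
gripper_force: 39.2
```

Request:
{"fn": "servo_tool", "kwargs": {"steps": [{"travel": [0,0,0.01],"turn": [0,0,0]},{"travel": [0,0,0.01],"turn": [0,0,0]},{"travel": [0,0,0],"turn": [0,0,0]}]}}

```text
time: 26.8
position: [0.4375, 0.0285, 0.1475]
eef_rot: [-0.001, 0.239, 0.971, -0.0]
wrist_force: [0.8, 0.4, -0.9]
grip_width: 0.021
gripper_force: 39.2
```

Request:
{"fn": "servo_tool", "kwargs": {"steps": [{"travel": [0,0,0.015],"turn": [0,0,0]},{"travel": [0,0,0.015],"turn": [0,0,0]},{"travel": [0,0,0.01],"turn": [0,0,0]},{"travel": [0,0,0],"turn": [0,0,0]}]}}

```text
time: 27.3
position: [0.4374, 0.0285, 0.1426]
eef_rot: [-0.001, 0.239, 0.971, -0.0]
wrist_force: [-0.3, -0.4, 0.0]
grip_width: 0.0209
gripper_force: 39.2
```

Request:
{"fn": "servo_tool", "kwargs": {"steps": [{"travel": [0,0,0.007],"turn": [0,0,0]},{"travel": [0,0,0.007],"turn": [0,0,0]},{"travel": [0,0,0],"turn": [0,0,0]}]}}

```text
time: 27.68
position: [0.4378, 0.0286, 0.1418]
eef_rot: [-0.001, 0.239, 0.971, -0.0]
wrist_force: [-2.9, -0.3, 11.2]
grip_width: 0.0209
gripper_force: 40.5
```

Request:
{"fn": "servo_tool", "kwargs": {"steps": [{"travel": [0,0,-0.006],"turn": [0,0,0]},{"travel": [0,0,0],"turn": [0,0,0]},{"travel": [0,0,0],"turn": [0,0,0]},{"travel": [0,0,-0.1],"turn": [0,0,0]},{"travel": [0,0,-0.2],"turn": [0,0,0]},{"travel": [0,0,-0.25],"turn": [0,0,0]},{"travel": [0,0,-0.25],"turn": [0,0,0]},{"travel": [0,0,-0.1],"turn": [0,0,0]},{"travel": [0,0,0],"turn": [0,0,0]}], "grip": 0.4}}

```text
time: 28.8
position: [0.438, 0.0285, 0.2503]
eef_rot: [-0.0, 0.239, 0.971, 0.0]
wrist_force: [0.3, -0.3, -0.9]
grip_width: 0.0513
gripper_force: 0.0
```

```bash
python3 - <<'E'
from h import *
q=lambda u,v,U,V:((u+.5)/4-.5+U,(v+.5)/4-.5+V)
print("white",tri(q(90,75,380,210),q(260,28,275,240)))
B=tri((430,207.3),(391.0,284.9))[0]; print("B",B)
n=np.array([-.641,-.042,.766]); n/=np.linalg.norm(n)
rg=rot(-n,deg(93.7)); rd=rot([0,0,-1],deg(62.3)); p,r=cur()
print("now",p)
w=B+n*.13; print(w)
plan([(np.array([w[0],w[1],.27]),rd),(np.array([w[0],w[1],.27]),rg),(B+n*.045,rg)])
# check teal probe in side image
d=shot("side","pics/s8.png"); h=cv2.cvtColor(d["frame"],cv2.COLOR_RGB2HSV)
m=((abs(h[...,0].astype(int)-90)<12)&(h[...,1]>90)).astype(np.uint8); v,u=np.nonzero(m[130:240,215:280]); print("teal bbox",u.min()+215,u.max()+215,v.min()+130,v.max()+130)
for vv in range(165,200,4):
    x=np.nonzero(m[vv,215:280])[0]; print(vv, (x.min()+215,x.max()+215) if len(x) else None)
print(proj(d,[.4375,.0285,.116]),proj(d,[.4375,.0285,.164]))
E
```

```text
white (array([ 0.5306, -0.2065,  0.1276]), [np.float64(0.00024673101675393237), np.float64(0.00024673101675380996)])
B [ 0.5936 -0.2972  0.0632]
now [0.438  0.0285 0.2503]
[ 0.5102 -0.3027  0.1628]
turn [ 0.0003 -0.0002  0.0001] n 0.001724396320780763 then travel [-1.8159 -2.1642 -0.1639] n 5.659635929910899
turn [-0.244  -0.8656 -0.6692] n 4.874000730415904 then travel [0. 0. 0.] n 0.0
turn [0. 0. 0.] n 0.0 then travel [ 0.5738 -0.0004  1.3926] n 3.0123280241176142
teal bbox 226 261 139 230
165 None
169 None
173 None
177 None
181 (np.int64(238), np.int64(245))
185 (np.int64(238), np.int64(246))
189 (np.int64(239), np.int64(246))
193 (np.int64(239), np.int64(247))
197 (np.int64(239), np.int64(249))
[244.1101 197.1388] [241.4518 180.686 ]
```

Request:
{"fn": "servo_tool", "kwargs": {"steps": [{"travel": [-0.1513,-0.1803,-0.0137],"turn": [0,0,0]},{"travel": [-0.1513,-0.1803,-0.0137],"turn": [0,0,0]},{"travel": [-0.1513,-0.1803,-0.0137],"turn": [0,0,0]},{"travel": [-0.1513,-0.1803,-0.0137],"turn": [0,0,0]},{"travel": [-0.1513,-0.1803,-0.0137],"turn": [0,0,0]},{"travel": [-0.1513,-0.1803,-0.0137],"turn": [0,0,0]},{"travel": [-0.1513,-0.1803,-0.0137],"turn": [0,0,0]},{"travel": [-0.1513,-0.1803,-0.0137],"turn": [0,0,0]},{"travel": [-0.1513,-0.1803,-0.0137],"turn": [0,0,0]},{"travel": [-0.1513,-0.1803,-0.0137],"turn": [0,0,0]},{"travel": [-0.1513,-0.1803,-0.0137],"turn": [0,0,0]},{"travel": [-0.1513,-0.1803,-0.0137],"turn": [0,0,0]},{"travel": [0,0,0],"turn": [0,0,0]}], "grip": 1}}

```text
time: 30.48
position: [0.5096, -0.3038, 0.2674]
eef_rot: [-0.002, 0.24, 0.971, 0.0]
wrist_force: [-0.0, -0.4, -0.2]
grip_width: 0.0002
gripper_force: 0.0
```

Request:
{"fn": "servo_tool", "kwargs": {"steps": [{"travel": [0,0,0],"turn": [-0.0305,-0.1082,-0.0837]},{"travel": [0,0,0],"turn": [-0.0305,-0.1082,-0.0837]},{"travel": [0,0,0],"turn": [-0.0305,-0.1082,-0.0837]},{"travel": [0,0,0],"turn": [-0.0305,-0.1082,-0.0837]},{"travel": [0,0,0],"turn": [-0.0305,-0.1082,-0.0837]},{"travel": [0,0,0],"turn": [-0.0305,-0.1082,-0.0837]},{"travel": [0,0,0],"turn": [-0.0305,-0.1082,-0.0837]},{"travel": [0,0,0],"turn": [-0.0305,-0.1082,-0.0837]},{"travel": [0,0,0],"turn": [0,0,0]},{"travel": [0,0,0],"turn": [0,0,0]}]}}

```text
time: 31.72
position: [0.5144, -0.2988, 0.277]
eef_rot: [0.331, -0.028, 0.943, 0.01]
wrist_force: [0.1, -0.3, -0.0]
grip_width: -0.0003
gripper_force: 0.0
```

```bash
cat >> h.py <<'E'
B=np.array([.5936,-.2972,.0632]); N=np.array([-.641,-.042,.766]); N/=np.linalg.norm(N); RB=rot(-N,deg(93.7))
E
python3 - <<'E'
from h import *
plan([(B+N*.045,RB)]); o=env.observe(); print(o["joints"],o["grip_width"])
E
```

```text
turn [-0.0042 -0.0278 -0.0053] n 0.12454696656620098 then travel [ 0.6398 -0.0304  1.4138] n 3.104195302529559
[-0.7953  0.1039  2.056   0.8432  0.6847 -3.0175] -0.0003446234852769453
```

Request:
{"fn": "servo_tool", "kwargs": {"steps": [{"travel": [0,0,0],"turn": [-0.004,-0.028,0.15]},{"travel": [0,0,0],"turn": [0,0,0.16]},{"travel": [0,0,0],"turn": [0,0,0.16]},{"travel": [0,0,0],"turn": [0,0,0.16]},{"travel": [0,0,0],"turn": [0,0,0.16]},{"travel": [0,0,0],"turn": [0,0,0]}]}}

```text
time: 32.48
position: [0.5149, -0.2988, 0.2775]
eef_rot: [0.323, 0.26, 0.903, 0.115]
wrist_force: [-0.0, -0.3, -0.3]
grip_width: -0.0001
gripper_force: 0.0
```

```bash
cat >> h.py <<'E'
RB=RB*R.from_rotvec([0,0,np.radians(36)])
E
python3 - <<'E'
from h import *
plan([(B+N*.045,RB)]); o=env.observe(); print(o["joints"],o["position"])
E
```

```text
turn [-0.0006  0.0025  0.0048] n 0.02388445762825472 then travel [ 0.5044 -0.4032  1.4143] n 3.1094514990979425
[-0.8058  0.1051  2.0664  0.8918  0.6834 -2.4486] [ 0.5149 -0.2988  0.2775]
```

Request:
{"fn": "servo_tool", "kwargs": {"steps": [{"travel": [0.063,-0.0504,0.1768],"turn": [0,0,0]},{"travel": [0.063,-0.0504,0.1768],"turn": [0,0,0]},{"travel": [0.063,-0.0504,0.1768],"turn": [0,0,0]},{"travel": [0.063,-0.0504,0.1768],"turn": [0,0,0]},{"travel": [0.063,-0.0504,0.1768],"turn": [0,0,0]},{"travel": [0.063,-0.0504,0.1768],"turn": [0,0,0]},{"travel": [0.063,-0.0504,0.1768],"turn": [0,0,0]},{"travel": [0.063,-0.0504,0.1768],"turn": [0,0,0]},{"travel": [0,0,0],"turn": [0,0,0]},{"travel": [0,0,0],"turn": [0,0,0]}]}}

```text
time: 33.72
position: [0.5682, -0.3017, 0.1056]
eef_rot: [0.316, 0.262, 0.904, 0.116]
wrist_force: [-0.2, -1.2, 0.7]
grip_width: 0.0001
gripper_force: 0.0
```

```bash
python3 - <<'E'
from h import *
plan([(B+N*.013,RB)]); o=env.observe(); print(o["joints"],o["position"])
E
```

```text
turn [-0.0038 -0.013  -0.0013] n 0.05902985666084048 then travel [ 0.0648 -0.0177  0.2996] n 0.6140833340088901
[-0.7272  0.4554  2.0922  1.4284  0.4772 -3.0175] [ 0.5682 -0.3017  0.1056]
```

Request:
{"fn": "servo_tool", "kwargs": {"steps": [{"travel": [0,0,-0.1],"turn": [-0.004,-0.013,0.17]},{"travel": [0,0,0],"turn": [0,0,0.18]},{"travel": [0,0,0],"turn": [0,0,0.18]},{"travel": [0,0,0],"turn": [0,0,0.18]},{"travel": [0,0,0],"turn": [0,0,0.18]},{"travel": [0,0,0],"turn": [0,0,0]}]}}

```text
time: 34.48
position: [0.5603, -0.3025, 0.1153]
eef_rot: [0.263, 0.555, 0.758, 0.219]
wrist_force: [-0.3, -0.2, -1.2]
grip_width: -0.0001
gripper_force: 0.0
```

```bash
cat >> h.py <<'E'
RB=RB*R.from_rotvec([0,0,np.radians(40)])
E
python3 - <<'E'
from h import *
plan([(B+N*.016,RB)]); o=env.observe(); print(o["joints"],o["position"])
E
```

```text
turn [-0.      0.0018 -0.0013] n 0.009818511205535283 then travel [ 0.0406 -0.0564  0.3787] n 0.7700715787387811
[-0.741   0.4322  2.1073  1.4285  0.4868 -2.3264] [ 0.5603 -0.3025  0.1153]
```

Request:
{"fn": "servo_tool", "kwargs": {"steps": [{"travel": [0.04,-0.056,0.05],"turn": [0,0,0]},{"travel": [0,0,0.12],"turn": [0,0,0]},{"travel": [0,0,0.11],"turn": [0,0,0]},{"travel": [0,0,0.06],"turn": [0,0,0]},{"travel": [0,0,0.02],"turn": [0,0,0]},{"travel": [0,0,0],"turn": [0,0,0]}]}}

```text
time: 35.22
position: [0.5818, -0.2977, 0.0764]
eef_rot: [0.262, 0.556, 0.758, 0.219]
wrist_force: [-0.1, -0.9, -0.2]
grip_width: 0.0
gripper_force: 0.0
```

```bash
python3 - <<'E'
from h import *
plan([(B+N*.011,RB)]); o=env.observe(); print(o["joints"],o["position"],N@o["wrist_force"])
E
```

```text
turn [-0.0009  0.0005 -0.0049] n 0.021702478669394704 then travel [-0.0033  0.0043  0.0555] n 0.1115822977968304
[-0.7038  0.5218  2.0887  1.593   0.4627 -2.4738] [ 0.5818 -0.2977  0.0764] -0.03566567613146543
```

Request:
{"fn": "servo_tool", "kwargs": {"steps": [{"travel": [-0.003,0.004,0.02],"turn": [0,0,0]},{"travel": [0,0,0.02],"turn": [0,0,0]},{"travel": [0,0,0.02],"turn": [0,0,0]},{"travel": [0,0,0],"turn": [0,0,0]}]}}

```text
time: 35.72
position: [0.5865, -0.2977, 0.0715]
eef_rot: [0.262, 0.556, 0.757, 0.22]
wrist_force: [-10.7, 0.9, 12.0]
grip_width: -0.0003
gripper_force: 8.1
```

Request:
{"fn": "servo_tool", "kwargs": {"steps": [{"travel": [0,0,0.015],"turn": [0,0,0]},{"travel": [0,0,0.015],"turn": [0,0,0]},{"travel": [0,0,0],"turn": [0,0,0]}]}}

```text
time: 36.1
position: [0.5871, -0.2977, 0.0707]
eef_rot: [0.263, 0.557, 0.757, 0.22]
wrist_force: [-47.5, 2.8, 50.9]
grip_width: 0.0002
gripper_force: 34.4
```

Request:
{"fn": "servo_tool", "kwargs": {"steps": [{"travel": [0,0,-0.032],"turn": [0,0,0]},{"travel": [0,0,0],"turn": [0,0,0]}]}}

```text
time: 36.35
position: [0.5863, -0.2977, 0.0716]
eef_rot: [0.262, 0.556, 0.757, 0.219]
wrist_force: [-3.7, 1.1, 2.9]
grip_width: -0.0001
gripper_force: 2.4
```

Request:
{"fn": "servo_tool", "kwargs": {"steps": [{"travel": [0,0,-0.015],"turn": [0,0,0]},{"travel": [0,0,0],"turn": [0,0,0]}]}}

```text
time: 36.6
position: [0.5856, -0.2977, 0.0725]
eef_rot: [0.262, 0.556, 0.758, 0.22]
wrist_force: [-3.2, 0.4, 2.4]
grip_width: 0.0002
gripper_force: 2.1
```

Request:
{"fn": "servo_tool", "kwargs": {"steps": [{"travel": [0,0,-0.015],"turn": [0,0,0]},{"travel": [0,0,0],"turn": [0,0,0]}]}}

```text
time: 36.85
position: [0.5845, -0.2978, 0.0739]
eef_rot: [0.262, 0.556, 0.758, 0.22]
wrist_force: [-3.3, -0.5, 2.4]
grip_width: 0.0002
gripper_force: 1.6
```

Request:
{"fn": "servo_tool", "kwargs": {"steps": [{"travel": [0,0,-0.02],"turn": [0,0,0]},{"travel": [0,0,0],"turn": [0,0,0]}]}}

```text
time: 37.1
position: [0.5829, -0.2979, 0.0758]
eef_rot: [0.262, 0.556, 0.758, 0.22]
wrist_force: [-2.4, 0.2, 0.7]
grip_width: 0.0
gripper_force: 0.8
```

The 2.5–5 N spring plateau over more than 5 mm followed by a hard stop shows that the button went fully in. Retreat.

Request:
{"fn": "servo_tool", "kwargs": {"steps": [{"travel": [0,0,-0.1],"turn": [0,0,0]},{"travel": [0,0,-0.25],"turn": [0,0,0]},{"travel": [0,0,-0.3],"turn": [0,0,0]},{"travel": [0,0,-0.25],"turn": [0,0,0]},{"travel": [0,0,0],"turn": [0,0,0]},{"travel": [0,0,0],"turn": [0,0,0]}]}}

```text
time: 37.85
position: [0.5139, -0.3025, 0.1586]
eef_rot: [0.262, 0.556, 0.757, 0.219]
wrist_force: [-0.4, -0.3, 0.4]
grip_width: 0.0001
gripper_force: 0.0
```

```bash
python3 - <<'E'
from h import *
d=shot("side","pics/s9.png"); h=cv2.cvtColor(d["frame"],cv2.COLOR_RGB2HSV)
m=(abs(h[...,0].astype(int)-90)<12)&(h[...,1]>90)
for vv in range(177,200,4):
    x=np.nonzero(m[vv,225:265])[0]; print(vv,(x.min()+225,x.max()+225) if len(x) else None)
o=env.observe(); print(o["position"],o["wrist_force"])
r=env.finish_job(); print(r)
E
```

```text
177 None
181 None
185 None
189 None
193 None
197 None
[ 0.5139 -0.3023  0.1582] [0.5398 0.1831 0.1009]
the job is handed in; nothing more can be done
None
```

I handed the job in at about 38 s: both lids are on their own cells, the teal probe is down in the teal lid, and the start button went fully in to its stop and was released. No score came back; my last camera check found no teal at the probe (I take it the arm was in the way), so its upright pose was last confirmed before the button press.

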